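Lock the sliding tube carriers with their rod

TASK

Secure the tube carriers for transport: push each of the three sliding carriers until the hole in its upright ear is in line with the holes in the rack's two end plates, then push the locking rod through all of them until its square head sits against the end plate next to it. Leave the rod there, and do not disturb the pen, the vial or the beaker.

Things in the scene. Friction and masses are not known exactly. Their poses are not given: they have to be found in the camera images.
- rack: fixed aluminium transport rack; origin at worktop height, under the middle of end plate 1 and on the line of holes. Rack x points away from the robot, y to the left at yaw 0, z up. The line of holes runs along rack y at x = 0, 80 mm above the worktop. Three grey tube carriers slide along x between its two fixed upright end plates
- plate_1 (a point): centre of the 16 mm hole in end plate 1 (rack y = 0), through which the rod's tip already pokes. Both end plates are 12 mm thick along rack y, 36 mm wide along x, tops 102 mm above the worktop
- plate_2 (a point): centre of the 16 mm hole in end plate 2, at rack y = -168 mm, beyond the carriers
- bed (a point): middle of the top of the raised bed that carries the rod's head: flat, 67 mm above the worktop, rack y = 7 to 224 mm, 54 mm wide along x with a lip 5 mm wide and 5 mm high along each edge (44 mm between the lips); this point is at rack y = 115 mm
- lock_rod: loose steel locking rod, 120 g, lying along rack y: shank 12 mm thick, 192 mm long, and a square head 26 x 26 mm, 14 mm thick, resting on the bed. Origin on the axis at the head's front face; shank along its own -y, the head's back face at y = +14 mm. Pushing the back of the head along rack -y drives it through the carriers; it ends with the origin at rack y = 6 mm
- rod_tip (a point): tip of the rod on its axis, 192 mm from the head's front face; the last 14 mm taper from 12 to 4 mm, which draws in a hole up to about 4 mm out of line; farther out the rod stops at the ear or passes beside it
- ear_1 (a point): centre of the 16 mm hole in the upright ear of carrier 1 (next to the rod), 80 mm above the worktop, at rack y = -36 mm. The ear is a plate 10 mm thick along rack y, 36 mm wide along x, top at 102 mm. Push it by either edge, from the robot's side or from behind, 55 to 100 mm above the worktop: the capped tubes before and behind it reach 50 mm
- carrier_1 (a joint): slide of carrier 1 along rack +x, in m: 0 = its hole is in line with those of the end plates, negative = too near the robot, positive = too far; travel -0.036 to 0.036. No stop or detent at 0; about 2 N of friction holds it where it is left and it does not spring back
- ear_2 (a point): centre of the 16 mm hole in the upright ear of carrier 2 (the middle one), 80 mm above the worktop, at rack y = -84 mm. The ear is a plate 10 mm thick along rack y, 36 mm wide along x, top at 102 mm. Push it by either edge, from the robot's side or from behind, 55 to 100 mm above the worktop: the capped tubes before and behind it reach 50 mm
- carrier_2 (a joint): slide of carrier 2 along rack +x, in m: 0 = its hole is in line with those of the end plates, negative = too near the robot, positive = too far; travel -0.036 to 0.036. No stop or detent at 0; about 2 N of friction holds it where it is left and it does not spring back
- ear_3 (a point): centre of the 16 mm hole in the upright ear of carrier 3 (farthest from the rod), 80 mm above the worktop, at rack y = -132 mm. The ear is a plate 10 mm thick along rack y, 36 mm wide along x, top at 102 mm. Push it by either edge, from the robot's side or from behind, 55 to 100 mm above the worktop: the capped tubes before and behind it reach 50 mm
- carrier_3 (a joint): slide of carrier 3 along rack +x, in m: 0 = its hole is in line with those of the end plates, negative = too near the robot, positive = too far; travel -0.036 to 0.036. No stop or detent at 0; about 2 N of friction holds it where it is left and it does not spring back
- marker: bystander: black and blue marker pen, 16 x 143 mm, lying on the worktop in front of the bed; origin under its middle
- white_vial: bystander: brown vial with a white cap, 21 mm across, 51 mm tall, standing behind the carriers; origin under its centre
- beaker_small: bystander: clear beaker, 60 mm across, 63 mm tall, to the right of the rack; origin under its centre

How it is judged:
On the way, in this order (a step that is already met when the one before it is completed fails the run):
1. the rod's tip has come out beyond the hole of carrier 1 (y of rod_tip in the frame of rack below -0.044 m and x of rod_tip in the frame of rack between -0.008 and 0.008 m and z of rod_tip in the frame of rack between 0.07 and 0.09 m and value of joint carrier_1 between -0.006 and 0.006 m).
2. the rod's tip has come out beyond the hole of carrier 2 (y of rod_tip in the frame of rack below -0.092 m and x of rod_tip in the frame of rack between -0.008 and 0.008 m and z of rod_tip in the frame of rack between 0.07 and 0.09 m and value of joint carrier_1 between -0.006 and 0.006 m and value of joint carrier_2 between -0.006 and 0.006 m).
3. the rod's tip has come out beyond the hole of carrier 3 (y of rod_tip in the frame of rack below -0.14 m and x of rod_tip in the frame of rack between -0.008 and 0.008 m and z of rod_tip in the frame of rack between 0.07 and 0.09 m and value of joint carrier_1 between -0.006 and 0.006 m and value of joint carrier_2 between -0.006 and 0.006 m and value of joint carrier_3 between -0.006 and 0.006 m).
At the end, for the whole second after the job is handed in: The rod is at rest with its head's front face within 4 mm of the first end plate, its axis along the line of holes (within 6 to 10 mm and 0.06 rad) and the three carriers within 6 mm of being in line, so that it passes through every ear and both end plates (y of lock_rod in the frame of rack below 0.01 m and x of lock_rod in the frame of rack between -0.006 and 0.006 m and x of rod_tip in the frame of rack between -0.008 and 0.008 m and z of rod_tip in the frame of rack between 0.07 and 0.09 m and z of lock_rod in the frame of rack between 0.072 and 0.088 m and angle between the y axis of lock_rod and the y axis of rack, either way round below 0.06 rad and linear speed of lock_rod below 0.02 m/s and value of joint carrier_1 between -0.006 and 0.006 m and value of joint carrier_2 between -0.006 and 0.006 m and value of joint carrier_3 between -0.006 and 0.006 m); the robot touches nothing.
It fails at once if the marker pen is shifted by more than 30 mm (distance of marker from where it was at the start of the episode above 0.03 m).
It fails at once if the vial is shifted by more than 30 mm (distance of white_vial from where it was at the start of the episode above 0.03 m).
It fails at once if the beaker is shifted by more than 30 mm (distance of beaker_small from where it was at the start of the episode above 0.03 m).
It also fails if it takes over 64 s, if anything falls off the work surface, if the arm or the gripper's body presses on something with over 40 N, if the wrist force passes 120 N, or if a joint passes its speed limit or range.

ROBOT

A 7-joint arm with a two-finger parallel gripper is mounted at the origin on a cart in front of the work surface, level with it; the furniture and walls round the work are solid. World frame = base frame: x ahead of the robot, y to its left, z up, the work surface at z = 0. Lengths are in m, angles in rad, forces in N, time in s.
With the tool pointing down it reaches from about 0.425 to 0.975 m from the base axis. Payload 16.7 kg.
Tool frame: the origin (TCP) lies at the very end of the fingers, on their centre line; the grasp point (between the pads) lies arm.grasp_offset behind it (arm.grasp_offset is the distance from the TCP to the grasp point, in m); z points along the fingers, y is the line along which they close (so a half turn about z gives the same grasp; the last joint's range is limited). The gripper opens to 85 mm and grips with 20 to 120 N. Pads are 22 mm wide; open, the fingers measure 114 mm over their backs; the gripper's body (76 mm by 85 mm) begins 54 mm behind the grasp point. The pads swing forward as they close: fully open they stand 13 mm farther back than shut.
Start: joints at [-1.419, 0.426, 0.074, 1.606, -0.034, 1.111, -0.067], TCP at [0.2, 0.645, 0.231] pointing down, gripper open.
Joint ranges: [-2.85, 2.85], [-0.5, 2.14], [-1.23, 1.37], [0.21, 2.46], [-1.02, 4.16], [0.16, 2.05], [-2.73, 2.73]. Speed limits (rad/s): [1.89, 1.89, 2.39, 2.39, 3.01, 3.01, 3.01].

INTERFACE

Orientations are given as a 3x3 rotation matrix whose columns are the frame's x, y, z axes.
In Python, from workcell import arm gives the robot as it stands.
- The arm moves only by the tool send_rows, never from a script. Its argument "series" is text: rows parted by semicolons, each of 6 numbers parted by spaces: the shift along the tool's x, y, z in units of 500 mm (1.0 is 500 mm), then the turn, a rotation vector about the tool's x, y, z in units of 45 degrees (1.0 is 45 degrees). In form: dx dy dz rx ry rz; .... A call has 1 to 5 rows; each row is the pose to reach, as a shift and turn from the pose commanded when the call began, along the tool's axes at that moment; what a row does not reach only later rows make up. A row lasts 1/8 s, in which the tool goes at most 62.5 mm and 10.7 degrees, less where a joint would pass 70% of its speed; a pose out of reach is approached as far as the arm can. A call with a number of a shift or a turn outside -1 to 1 is refused whole. A call with a gripper value outside its range is refused whole. "hand" is the opening, from 0 (shut) to 1 (fully open), set as the call begins (left out, the last holds). The fingers move at their own pace and stop on an object; "newtons" is the grip in N (left out, the last holds). Time passes only in rows, so rows that repeat a pose let the fingers close. It gives the time, the measured TCP pose, the force, the opening and the grip force at its end, in the units of the state.
- arm.sense(): the state, without advancing time (a new reading comes with each control period).
- arm.capture(name): name is "scene" or "top" or "wrist"; returns the picture (480x640x3 uint8, red, green, blue); there is no depth.
- arm.calibration(name): a dict with "intrinsics" (3x3 intrinsics, pixels), "extrinsics" (4x4, takes a point from camera to world coordinates). Camera axes: x right, y down, z forward; pixel columns grow to the right and rows downward; lengths in m; the calibration is good to about 2 mm. The wrist camera is an equidistant fisheye: a pixel r from the principal point sees the ray r / f radians off the axis. A picture is of the moment at which its call begins: read the wrist's pose just before it. calibration takes no time and is no camera call; for the wrist camera it gives the pose at the moment of the call.
- arm.hand_in(): hands the job in; it is judged then, once.
The state is a dict: "clock": time; "joint_pos": joint angles; "qd": joint speeds; "joint_efforts": joint torques, N m; "tcp_pos": TCP position; "eef_rot": TCP orientation; "ft_force": force on the tool from outside, world axes, zero at the start; "moment": the same for the moment, N m; "finger_gap": opening from 0.0 (shut) to 1.0 (fully open); "grip_force": force on a finger pad.
Only numpy, scipy, OpenCV 4.12 (cv2) and the standard library are available. Lean on these libraries where they do the work, as an engineer would, in place of code of your own. Each camera call takes 0.05 s, during which the arm holds its last target. There are 200 camera calls.

## Working session

There is one attempt and no reset: what is moved stays moved. The work goes in short steps, Python scripts to look and compute and a tool call to move; the robot and the scene stay as the last step left them, time stands still between calls to the robot, and variables do not carry over. Pictures are saved under pics/ and viewed, at most 10 in all, crops included, and the job is handed in when it is done.

Besides the shell and the picture viewer there is one more tool, called after ">>>" by a JSON object that holds its "api" and its "payload". send_rows: Moves the arm, as the interface text tells. Its arguments: {"type":"object","properties":{"series":{"type":"string"},"hand":{"type":"number"},"newtons":{"type":"number"}},"required":["series"]}

```bash
ls; mkdir -p pics
python3 - <<'E'
from workcell import arm
import cv2,numpy as np
np.set_printoptions(precision=4,suppress=True)
for n in("scene","top"):
    cv2.imwrite(f"pics/{n}0.png",arm.capture(n)[:,:,::-1])
    c=arm.calibration(n);print(n,c["intrinsics"],c["extrinsics"])
print(arm.sense(),arm.grasp_offset)
E
```

```text
pics
scene [[547.3543   0.     317.0851]
 [  0.     547.3543 237.9914]
 [  0.       0.       1.    ]] [[-0.8594 -0.2365  0.4533  0.069 ]
 [-0.5112  0.3901 -0.7658  0.564 ]
 [ 0.0043 -0.8899 -0.4561  0.5133]
 [ 0.      0.      0.      1.    ]]
top [[495.5859   0.     320.8345]
 [  0.     495.5859 244.695 ]
 [  0.       0.       1.    ]] [[ 0.0124 -0.9946  0.1035  0.4025]
 [-0.9995 -0.0154 -0.0283 -0.1962]
 [ 0.0298 -0.1031 -0.9942  0.9316]
 [ 0.      0.      0.      1.    ]]
{'clock': 0.1, 'joint_pos': array([-1.4195,  0.4267,  0.0739,  1.6065, -0.0341,  1.1108, -0.0671]), 'qd': array([ 0.0013, -0.0007, -0.0002,  0.0011, -0.0015,  0.0013,  0.0012]), 'joint_efforts': array([  0.0096, -95.1524,   3.7718, -46.4407,   0.0196,   0.0063,
         0.0001]), 'tcp_pos': array([0.1999, 0.6443, 0.2307]), 'eef_rot': array([[-0.9551,  0.2963, -0.0003],
       [ 0.2963,  0.9551, -0.0012],
       [-0.0001, -0.0012, -1.    ]]), 'ft_force': array([ 0.4812, -0.2462,  0.1909]), 'moment': array([ 0.0167,  0.0424, -0.0235]), 'grip_force': 0.0, 'finger_gap': 1.002453730219096} 0.0187
```

View pics/scene0.png

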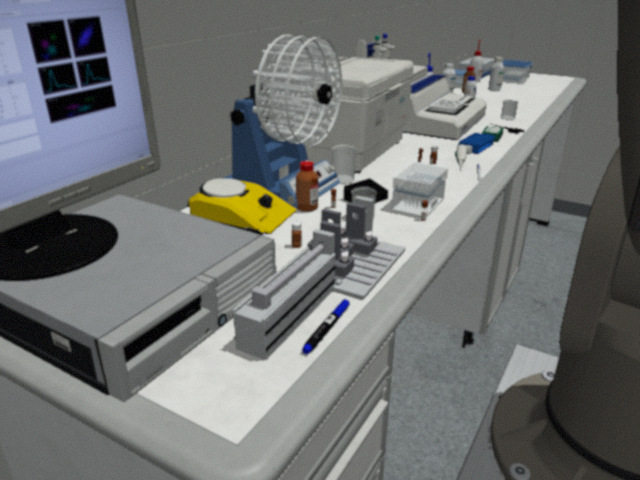

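View pics/top0.png

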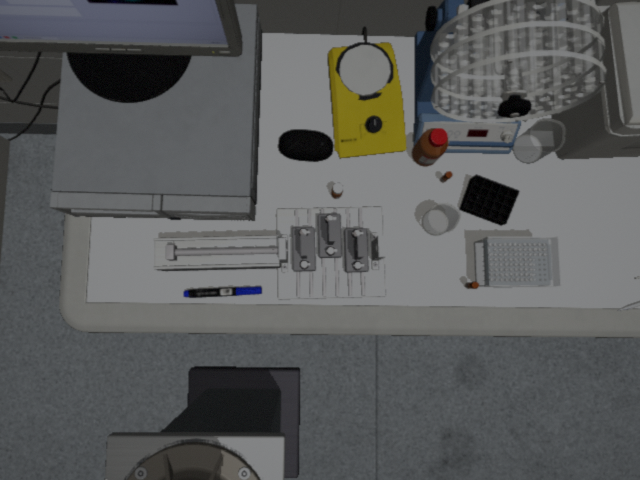

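Run:
```python
import cv2
i=cv2.imread("pics/top0.png");cv2.imwrite("pics/c0.png",cv2.resize(i[195:305,270:400],None,fx=6,fy=5.4,interpolation=cv2.INTER_CUBIC))
cv2.imwrite("pics/c1.png",cv2.convertScaleAbs(cv2.resize(i[225:300,145:305],None,fx=5,fy=5,interpolation=cv2.INTER_CUBIC),alpha=1.3))
```

```text
(no output)
```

View pics/c0.png

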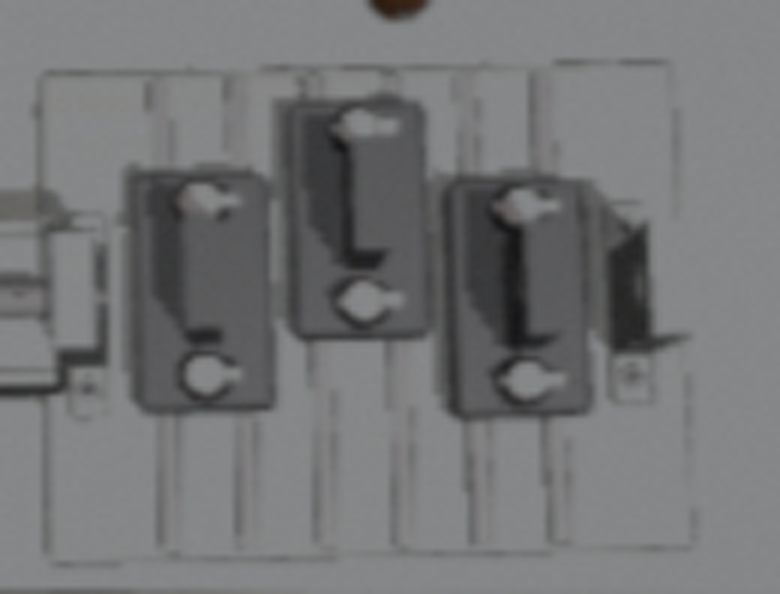

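View pics/c1.png

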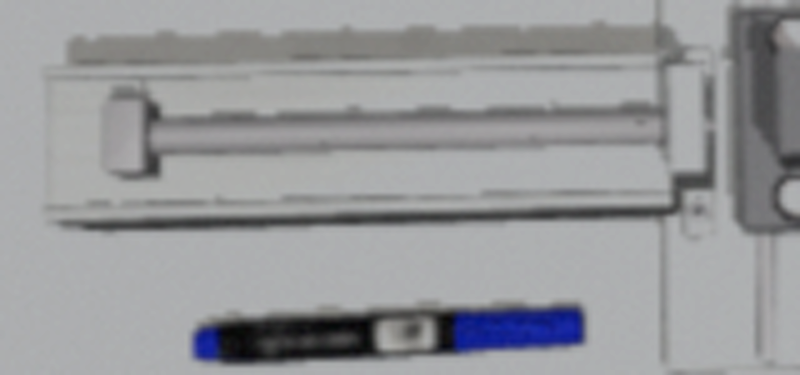

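```bash
cat > h.py <<'E'
from workcell import arm
import cv2,numpy as np
np.set_printoptions(precision=4,suppress=True)
def ray(n,uv,z,c=None):
    c=c or arm.calibration(n);K=c["intrinsics"];T=c["extrinsics"]
    x=(uv[0]-K[0,2])/K[0,0];y=(uv[1]-K[1,2])/K[1,1]
    d=np.array([x,y,1.])
    if n=="wrist":
        r=np.hypot(x,y);d=np.array([x/r*np.sin(r),y/r*np.sin(r),np.cos(r)])
    d=T[:3,:3]@d;o=T[:3,3];return o+d*(z-o[2])/d[2]
def proj(n,P,c=None):
    c=c or arm.calibration(n);K=c["intrinsics"];T=c["extrinsics"]
    p=T[:3,:3].T@(np.array(P)-T[:3,3])
    if n=="wrist":
        t=np.arctan2(np.hypot(p[0],p[1]),p[2]);h=np.hypot(p[0],p[1]);q=p[:2]/h*t
    else: q=p[:2]/p[2]
    return K[:2,:2]@q+K[:2,2]
E
python3 - <<'E'
from h import *
c1=lambda u,v:(145+u/5-.4,225+v/5-.4)
c0=lambda u,v:(270+u/6-.4,195+v/5.4-.4)
for nm,p,z in[("plate1 top",c1(690,120),.102),("p1 near",c1(690,178),.102),("p1 far",c1(690,62),.102),("shank L",c1(180,134),.08),("shank R",c1(650,127),.08),("head back",c1(104,134),.093),("head front",c1(146,134),.093),
 ("lip near L",c1(60,210),.072),("lip near R",c1(660,205),.072),("lip far L",c1(60,66),.072),("lip far R",c1(660,58),.072),
 ("base NL",c0(48,560),.005),("base NR",c0(690,546),.005),("base FL",c0(42,73),.005),("base FR",c0(672,63),.005),("pen",(223,292),.008),("vial",(336,188),.05)]:
    print(nm,ray("top",p,z))
E
```

```text
plate1 top [ 0.4813 -0.1557  0.102 ]
p1 near [ 0.4618 -0.1561  0.102 ]
p1 far [ 0.5009 -0.1553  0.102 ]
shank L [0.4759 0.0195 0.08  ]
shank R [ 0.4807 -0.1409  0.08  ]
head back [0.4744 0.0416 0.093 ]
head front [0.4746 0.0276 0.093 ]
lip near L [0.4497 0.0614 0.072 ]
lip near R [ 0.4544 -0.1445  0.072 ]
lip far L [0.4996 0.0637 0.072 ]
lip far R [ 0.5057 -0.1434  0.072 ]
base NL [ 0.3977 -0.1436  0.005 ]
base NR [ 0.405  -0.3429  0.005 ]
base FL [ 0.5671 -0.1381  0.005 ]
base FR [ 0.5743 -0.3373  0.005 ]
pen [ 0.4081 -0.043   0.008 ]
vial [ 0.598  -0.2475  0.05  ]
```

>>> {"api": "send_rows", "payload": {"series": "-0.09 -0.065 -0.025 0 0 0.2; -0.175 -0.13 -0.05 0 0 0.4; -0.26 -0.195 -0.075 0 0 0.6; -0.35 -0.26 -0.1 0 0 0.8; -0.436 -0.325 -0.12 0 0 1.0"}}

```text
clock: 0.72
tcp_pos: [0.361, 0.4231, 0.2917]
eef_rot: [[-0.461, 0.887, -0.0], [0.887, 0.461, 0.0], [0.0, -0.0, -1.0]]
ft_force: [0.6, 0.4, 0.4]
finger_gap: 0.999
grip_force: 0.0
```

```bash
cat >> h.py <<'E'
O=np.array([.481,-.156,0]);YAW=.03
Rr=np.array([[np.cos(YAW),-np.sin(YAW),0],[np.sin(YAW),np.cos(YAW),0],[0,0,1]])
def rk(p): return Rr.T@(np.array(p)-O)
def go(p,yaw=YAW):
    "units for TCP at world p, tool y along (cos yaw,sin yaw), z down"
    from scipy.spatial.transform import Rotation as R
    s=arm.sense();E=s["eef_rot"];c,n=np.cos(yaw),np.sin(yaw)
    G=np.array([[-n,c,0],[c,n,0],[0,0,-1]])
    print("t",s["clock"],"rack tcp",rk(s["tcp_pos"]),"F",Rr.T@s["ft_force"],"gap",s["finger_gap"],"shift",E.T@(np.array(p)-s["tcp_pos"])/.5,"rot",R.from_matrix(E.T@G).as_rotvec()/np.pi*4)
def gor(p,yaw=YAW): go(O+Rr@np.array(p),yaw)
E
python3 -c "
from h import *
go([.46,.1,.29])
print(arm.sense()['eef_rot'])"
```

```text
t 0.725 rack tcp [-0.1026  0.5825  0.2917] F [0.6497 0.4293 0.3911] gap 0.9993515997259849 shift [-0.6648 -0.1222  0.0032] rot [-0.0001 -0.0001  0.5719]
[[-0.461   0.8874 -0.0001]
 [ 0.8874  0.461   0.0001]
 [ 0.0001 -0.0001 -1.    ]]
```

>>> {"api": "send_rows", "payload": {"series": "-0.11 -0.02 0 0 0 0.12; -0.22 -0.04 0 0 0 0.24; -0.33 -0.06 0 0 0 0.36; -0.44 -0.08 0 0 0 0.48; -0.55 -0.1 0 0 0 0.572"}}

```text
clock: 1.35
tcp_pos: [0.444, 0.1563, 0.2913]
eef_rot: [[-0.033, 0.999, -0.0], [0.999, 0.033, 0.0], [0.0, -0.0, -1.0]]
ft_force: [0.9, 1.0, 0.7]
finger_gap: 0.999
grip_force: 0.0
```

```bash
python3 -c "
from h import *
gor([0,-.084,.27])"
```

```text
t 1.35 rack tcp [-0.0276  0.3133  0.2913] F [0.923  0.9353 0.6777] gap 0.9988111850320077 shift [-0.7948  0.0531  0.0423] rot [-0.0001 -0.0003  0.0034]
```

>>> {"api": "send_rows", "payload": {"series": "-0.115 0.01 0.01 0 0 0; -0.23 0.02 0.02 0 0 0; -0.345 0.03 0.03 0 0 0; -0.46 0.04 0.04 0 0 0; -0.575 0.053 0.042 0 0 0"}}

```text
clock: 1.98
tcp_pos: [0.4802, -0.1299, 0.2702]
eef_rot: [[-0.036, 0.999, 0.0], [0.999, 0.036, 0.001], [0.001, 0.0, -1.0]]
ft_force: [2.5, 1.5, 0.6]
finger_gap: 1.002
grip_force: 0.0
```

>>> {"api": "send_rows", "payload": {"series": "-0.07 0 0 0 0 0; -0.14 0 0 0 0 0; -0.22 0 0 0 0 0; -0.22 0 0 0 0 0"}}

```text
clock: 2.48
tcp_pos: [0.4836, -0.241, 0.2702]
eef_rot: [[-0.031, 1.0, -0.001], [1.0, 0.031, -0.001], [-0.001, -0.001, -1.0]]
ft_force: [0.2, 0.7, 0.7]
finger_gap: 1.003
grip_force: 0.0
```

Run:
```python
from h import *
gor([0,-.084,.27])
c=arm.calibration("wrist");im=arm.capture("wrist")[:,:,::-1].copy()
print(c)
cv2.imwrite("pics/w0.png",im)
for p in([0,0,.102],[0,-.036,.102],[0,-.084,.102],[0,-.132,.102],[0,-.168,.102]): print(proj("wrist",O+Rr@np.array(p),c))
```

```text
t 2.475 rack tcp [ 0.     -0.085   0.2702] F [0.1954 0.6605 0.7092] gap 1.002878036905069 shift [ 0.0021 -0.0001  0.0004] rot [-0.0009  0.0019  0.0013]
{'intrinsics': array([[371.6483,   0.    , 318.9742],
       [  0.    , 371.6483, 239.5135],
       [  0.    ,   0.    ,   1.    ]]), 'extrinsics': array([[ 0.9995,  0.0296,  0.0096,  0.4811],
       [ 0.0311, -0.9436, -0.3295, -0.1547],
       [-0.0007,  0.3297, -0.9441,  0.4115],
       [ 0.    ,  0.    ,  0.    ,  1.    ]])}
[319.0592 116.1526]
[319.008  159.1614]
[318.9428 214.5297]
[318.8834 265.7256]
[318.8433 300.6105]
```

View pics/w0.png

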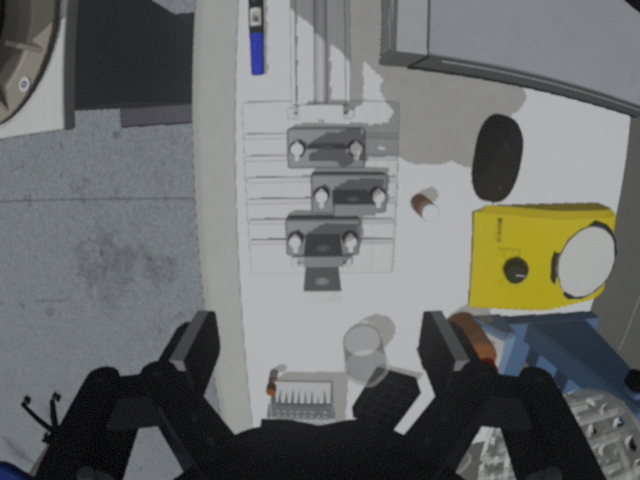

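Run:
```python
import cv2
i=cv2.imread("pics/w0.png")[95:305,235:405]
cv2.imwrite("pics/w0c.png",cv2.convertScaleAbs(cv2.resize(i,None,fx=4.7,fy=2.8,interpolation=cv2.INTER_CUBIC),alpha=1.8))
```

```text
(no output)
```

View pics/w0c.png

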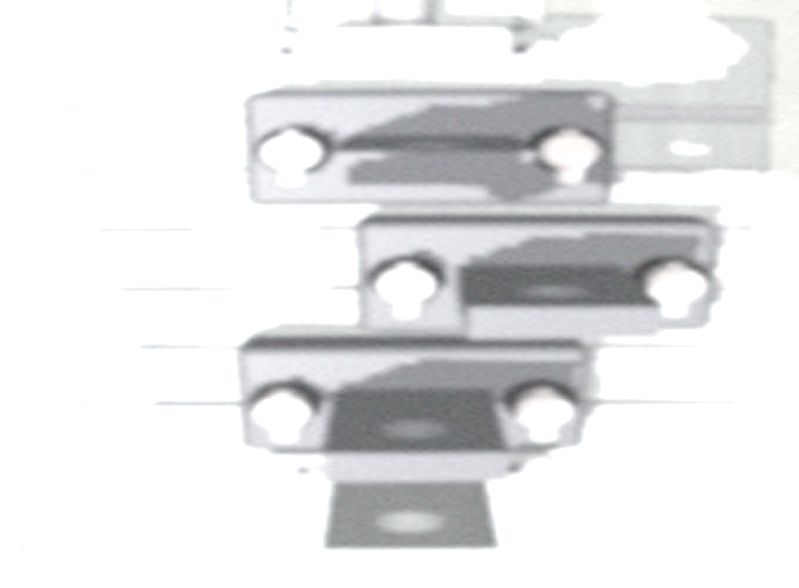

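Run:
```python
from h import *
f=lambda u,v:(235+u/4.7-.4,95+v/2.8-.3)
for nm,p,z in[("p2 hole",f(410,521),.08),("p2 top L",f(327,547),.102),("p2 top R",f(496,547),.102),
("e3 hole",f(413,429),.08),("e3 top L",f(326,452),.102),("e3 top R",f(508,452),.102),("e3 back L",f(326,480),.102),
("e2 hole",f(551,292),.08),("e2 top L",f(467,305),.102),("e2 R back",f(656,335),.102),("e2 L back",f(468,335),.102),
("e1 L",f(346,150),.102),("e1 R",f(530,150),.102),("e1 backL",f(349,184),.102),("e1 backR",f(518,184),.102),("p1 L",f(297,40),.102),("p1 R",f(514,40),.102)]:
    print(nm,rk(ray("wrist",p,z)))
```

```text
p2 hole [ 0.0033 -0.1557  0.08  ]
p2 top L [-0.0133 -0.1548  0.102 ]
p2 top R [ 0.0202 -0.1548  0.102 ]
e3 hole [ 0.0037 -0.121   0.08  ]
e3 top L [-0.013  -0.1207  0.102 ]
e3 top R [ 0.0217 -0.1206  0.102 ]
e3 back L [-0.0132 -0.1305  0.102 ]
e2 hole [ 0.0304 -0.0732  0.08  ]
e2 top L [ 0.0131 -0.0724  0.102 ]
e2 R back [ 0.0483 -0.0816  0.102 ]
e2 L back [ 0.0134 -0.0819  0.102 ]
e1 L [-0.0088 -0.025   0.102 ]
e1 R [ 0.0237 -0.0247  0.102 ]
e1 backL [-0.0082 -0.0352  0.102 ]
e1 backR [ 0.0217 -0.035   0.102 ]
p1 L [-0.0172  0.0079  0.102 ]
p1 R [0.0205 0.008  0.102 ]
```

```bash
sed -i 's/^O=.*/O=np.array([.482,-.153,0]);YAW=.034/' h.py
python3 - <<'E'
from h import *
print("beaker",rk(ray("top",(435,222),.03)))
gor([.001,-.168,.062])
E
```

```text
beaker [ 0.0503 -0.2816  0.03  ]
t 2.525 rack tcp [-0.0011 -0.0863  0.27  ] F [ 0.6803  0.5675 -0.9053] gap 0.9966063941111163 shift [-0.1632  0.0048  0.4162] rot [-0.0013  0.0007 -0.0017]
```

>>> {"api": "send_rows", "payload": {"series": "-0.08 0.002 0.05 0 0 0; -0.163 0.005 0.12 0 0 0; -0.163 0.005 0.23 0 0 0; -0.163 0.005 0.34 0 0 0; -0.163 0.005 0.416 0 0 0"}}

```text
clock: 3.15
tcp_pos: [0.4894, -0.3176, 0.0598]
eef_rot: [[-0.036, 0.999, -0.002], [0.999, 0.036, 0.001], [0.001, -0.002, -1.0]]
ft_force: [0.1, -0.4, 0.0]
finger_gap: 1.002
grip_force: 0.0
```

>>> {"api": "send_rows", "payload": {"series": "0 0 0 0 0 0; 0 0 0 0 0 0; 0 0 0 0 0 0; 0 0 0 0 0 0", "hand": 0.5, "newtons": 20}}

```text
clock: 3.65
tcp_pos: [0.4905, -0.3194, 0.0635]
eef_rot: [[-0.036, 0.999, 0.002], [0.999, 0.036, -0.0], [-0.0, 0.002, -1.0]]
ft_force: [0.1, 1.3, 0.9]
finger_gap: 0.501
grip_force: 0.0
```

>>> {"api": "send_rows", "payload": {"series": "0 0 0 0 0 0; 0 0 0 0 0 0; 0 0 0 0 0 0; 0 0 0 0 0 0", "hand": 0.3}}

```text
clock: 4.15
tcp_pos: [0.4887, -0.3195, 0.0631]
eef_rot: [[-0.035, 0.999, -0.001], [0.999, 0.035, 0.001], [0.001, -0.001, -1.0]]
ft_force: [-10.7, 3.4, 15.0]
finger_gap: 0.417
grip_force: 22.5
```

Run:
```python
from h import *
gor([.001,-.168,.062]);print(arm.sense()["grip_force"],arm.sense()["moment"])
```

```text
t 4.15 rack tcp [ 0.0011 -0.1667  0.0631] F [-10.5414   3.7972  14.9668] gap 0.4168350083452552 shift [-0.0027 -0.0002  0.0022] rot [-0.001  -0.0011  0.0009]
22.549096941947937 [0.6715 1.8929 0.1768]
```

>>> {"api": "send_rows", "payload": {"series": "0 -0.003 0 0 0 0; 0 -0.003 0 0 0 0; 0 -0.003 0 0 0 0"}}

```text
clock: 4.53
tcp_pos: [0.4887, -0.3196, 0.0631]
eef_rot: [[-0.035, 0.999, 0.001], [0.999, 0.035, -0.0], [-0.0, 0.001, -1.0]]
ft_force: [-1.4, 2.3, 9.2]
finger_gap: 0.416
grip_force: 22.0
```

Run:
```python
from h import *
gor([.001,-.168,.062])
```

```text
t 4.525 rack tcp [ 0.0011 -0.1667  0.0631] F [-1.3081  2.3779  9.2461] gap 0.4163862056118371 shift [-0.0025 -0.0001  0.0022] rot [0.0013 0.0001 0.0019]
```

>>> {"api": "send_rows", "payload": {"series": "0 0 0 0 0 0; 0 0 -0.07 0 0 0; 0 0 -0.14 0 0 0; 0 0 -0.14 0 0 0", "hand": 1}}

```text
clock: 5.03
tcp_pos: [0.4894, -0.3202, 0.1346]
eef_rot: [[-0.035, 0.999, 0.004], [0.999, 0.035, -0.001], [-0.001, 0.004, -1.0]]
ft_force: [0.3, -1.0, -0.4]
finger_gap: 1.004
grip_force: 0.0
```

Run:
```python
from h import *
gor([.001,0,.14])
```

```text
t 5.025 rack tcp [ 0.0017 -0.1674  0.1346] F [ 0.2556 -1.0577 -0.448 ] gap 1.0042896843304427 shift [ 0.3348 -0.0009 -0.0113] rot [0.0045 0.0018 0.0016]
```

>>> {"api": "send_rows", "payload": {"series": "0.11 0 0 0 0 0; 0.22 0 0 0 0 0; 0.335 0 0 0 0 0; 0.335 0 0.05 0 0 0; 0.335 0 0.106 0 0 0"}}

```text
clock: 5.65
tcp_pos: [0.4828, -0.1503, 0.0785]
eef_rot: [[-0.039, 0.999, 0.001], [0.999, 0.039, 0.0], [0.0, 0.001, -1.0]]
ft_force: [-0.8, -0.6, -0.0]
finger_gap: 0.997
grip_force: 0.0
```

>>> {"api": "send_rows", "payload": {"series": "0 0 0 0 0 0; 0 0 0 0 0 0; 0 0 0 0 0 0; 0 0 0 0 0 0;0 0 0 0 0 0", "hand": 0.3}}

```text
clock: 6.28
tcp_pos: [0.4822, -0.1525, 0.0801]
eef_rot: [[-0.035, 0.999, 0.0], [0.999, 0.035, 0.0], [0.0, 0.0, -1.0]]
ft_force: [-4.3, -1.2, 6.6]
finger_gap: 0.416
grip_force: 20.7
```

Run:
```python
from h import *
gor([.001,0,.08])
```

```text
t 6.275 rack tcp [0.0002 0.0005 0.0801] F [-4.365  -1.0849  6.5522] gap 0.4157441240150841 shift [-0.0009  0.0016  0.0003] rot [ 0.0004 -0.0003  0.0008]
```

```bash
sed -i 's/^O=.*/O=np.array([.4822,-.153,0]);YAW=.038/' h.py
python3 - <<'E'
from h import *
gor([.004,-.036,.065])
E
```

```text
t 6.275 rack tcp [-0.      0.0005  0.0801] F [-4.3693 -1.0674  6.5522] gap 0.4157441240150841 shift [-0.0729  0.0083  0.0303] rot [ 0.0004 -0.0003 -0.0043]
```

>>> {"api": "send_rows", "payload": {"series": "0 0 0 0 0 0; 0 0 0 0 0 0; 0 0 -0.06 0 0 0; 0 0 -0.12 0 0 0; -0.07 0.007 -0.12 0 0 0", "hand": 1}}

```text
clock: 6.9
tcp_pos: [0.4889, -0.1849, 0.1411]
eef_rot: [[-0.04, 0.999, 0.003], [0.999, 0.04, 0.001], [0.001, 0.003, -1.0]]
ft_force: [1.1, 0.8, -0.0]
finger_gap: 1.0
grip_force: 0.0
```

Run:
```python
from h import *
gor([.004,-.036,.065])
```

```text
t 6.9 rack tcp [ 0.0055 -0.0321  0.1411] F [ 1.1773  0.7871 -0.0271] gap 1.000104795749587 shift [-0.0079 -0.0035  0.1523] rot [ 0.004  -0.0014  0.0031]
```

>>> {"api": "send_rows", "payload": {"series": "-0.003 0 0.05 0 0 0; -0.003 0 0.1 0 0 0; -0.003 0 0.15 0 0 0; -0.003 0 0.15 0 0 0"}}

```text
clock: 7.4
tcp_pos: [0.4863, -0.1884, 0.0634]
eef_rot: [[-0.035, 0.999, -0.002], [0.999, 0.035, 0.0], [0.0, -0.002, -1.0]]
ft_force: [0.7, 0.0, 0.9]
finger_gap: 0.999
grip_force: 0.0
```

>>> {"api": "send_rows", "payload": {"series": "0 0 0 0 0 0; 0 0 0 0 0 0; 0 0 0 0 0 0; 0 0 0 0 0 0;0 0 0 0 0 0", "hand": 0.3}}

```text
clock: 8.02
tcp_pos: [0.4877, -0.1884, 0.0651]
eef_rot: [[-0.036, 0.999, 0.001], [0.999, 0.036, 0.0], [0.0, 0.001, -1.0]]
ft_force: [-1.3, 0.2, 9.6]
finger_gap: 0.415
grip_force: 23.3
```

Run:
```python
from h import *
gor([0,-.036,.065])
```

```text
t 8.025 rack tcp [ 0.0042 -0.0356  0.0651] F [-1.3065  0.2852  9.5819] gap 0.41476008052060753 shift [-0.0008 -0.0083  0.0002] rot [ 0.0016 -0.0002 -0.0031]
```

Drag to line, check, release, rise and move to ear 2 (offset about +28 mm).

>>> {"api": "send_rows", "payload": {"series": "0 -0.004 0 0 0 0; 0 -0.0083 0 0 0 0; 0 -0.0083 0 0 0 0; 0 -0.0083 0 0 0 0"}}

```text
clock: 8.52
tcp_pos: [0.4837, -0.1886, 0.0651]
eef_rot: [[-0.035, 0.999, 0.002], [0.999, 0.035, 0.0], [0.0, 0.002, -1.0]]
ft_force: [0.8, 1.2, 9.1]
finger_gap: 0.417
grip_force: 23.2
```

Run:
```python
from h import *
gor([0.028,-.084,.14])
```

```text
t 8.525 rack tcp [ 0.0002 -0.0357  0.0651] F [0.8718 1.1928 9.1263] gap 0.41703836716925363 shift [-0.0965  0.0561 -0.1497] rot [ 0.0019 -0.0001 -0.0032]
```

>>> {"api": "send_rows", "payload": {"series": "0 0 0 0 0 0; 0 0 0 0 0 0; 0 0 -0.08 0 0 0; 0 0 -0.15 0 0 0; -0.097 0.056 -0.15 0 0 0", "hand": 1}}

```text
clock: 9.15
tcp_pos: [0.515, -0.2319, 0.1418]
eef_rot: [[-0.043, 0.999, 0.004], [0.999, 0.043, 0.003], [0.002, 0.004, -1.0]]
ft_force: [0.2, 0.7, 0.3]
finger_gap: 1.002
grip_force: 0.0
```

>>> {"api": "send_rows", "payload": {"series": "0 0 0 0 0 0; 0 0 0.08 0 0 0; 0 0 0.15 0 0 0; 0 0 0.15 0 0 0"}}

```text
clock: 9.65
tcp_pos: [0.5109, -0.2355, 0.0625]
eef_rot: [[-0.035, 0.999, -0.004], [0.999, 0.035, 0.001], [0.001, -0.004, -1.0]]
ft_force: [0.1, -0.3, 1.0]
finger_gap: 1.001
grip_force: 0.0
```

>>> {"api": "send_rows", "payload": {"series": "0 0 0 0 0 0; 0 0 0 0 0 0; 0 0 0 0 0 0; 0 0 0 0 0 0;0 0 0 0 0 0", "hand": 0.3}}

```text
clock: 10.28
tcp_pos: [0.5134, -0.2362, 0.0654]
eef_rot: [[-0.035, 0.999, 0.002], [0.999, 0.035, 0.0], [0.0, 0.002, -1.0]]
ft_force: [-1.6, 2.1, 10.4]
finger_gap: 0.419
grip_force: 23.3
```

Run:
```python
from h import *
gor([0,-.084,.065])
```

```text
t 10.275 rack tcp [ 0.028  -0.0843  0.0654] F [-1.4851  2.1759 10.3782] gap 0.41925484726130086 shift [ 0.0004 -0.056   0.0007] rot [ 0.002  -0.     -0.0032]
```

>>> {"api": "send_rows", "payload": {"series": "0 -0.018 0 0 0 0; 0 -0.036 0 0 0 0; 0 -0.056 0 0 0 0; 0 -0.056 0 0 0 0; 0 -0.056 0 0 0 0"}}

```text
clock: 10.9
tcp_pos: [0.4852, -0.2372, 0.0654]
eef_rot: [[-0.035, 0.999, 0.001], [0.999, 0.035, 0.0], [0.0, 0.001, -1.0]]
ft_force: [-1.6, 0.6, 11.1]
finger_gap: 0.419
grip_force: 23.4
```

Run:
```python
from h import *
gor([0.001,-.132,.14])
```

```text
t 10.9 rack tcp [-0.0002 -0.0843  0.0654] F [-1.5276  0.6414 11.0615] gap 0.4189713910990642 shift [-0.0954  0.0029 -0.1493] rot [ 0.0019 -0.0001 -0.0034]
```

>>> {"api": "send_rows", "payload": {"series": "0 0 0 0 0 0; 0 0 0 0 0 0; 0 0 -0.08 0 0 0; 0 0 -0.15 0 0 0; -0.095 0.002 -0.15 0 0 0", "hand": 1}}

```text
clock: 11.52
tcp_pos: [0.4902, -0.2814, 0.1414]
eef_rot: [[-0.043, 0.999, 0.003], [0.999, 0.043, 0.001], [0.001, 0.003, -1.0]]
ft_force: [1.0, -0.1, -1.0]
finger_gap: 0.998
grip_force: 0.0
```

>>> {"api": "send_rows", "payload": {"series": "0 0 0 0 0 0; 0 0 0.08 0 0 0; 0 0 0.15 0 0 0; 0 0 0.15 0 0 0"}}

```text
clock: 12.02
tcp_pos: [0.4859, -0.2837, 0.0626]
eef_rot: [[-0.035, 0.999, -0.004], [0.999, 0.035, 0.001], [0.001, -0.004, -1.0]]
ft_force: [-0.6, 0.0, 0.2]
finger_gap: 0.999
grip_force: 0.0
```

>>> {"api": "send_rows", "payload": {"series": "0 0 0 0 0 0; 0 0 0 0 0 0; 0 0 0 0 0 0; 0 0 0 0 0 0;0 0 0 0 0 0", "hand": 0.3}}

```text
clock: 12.65
tcp_pos: [0.488, -0.2847, 0.0654]
eef_rot: [[-0.035, 0.999, 0.002], [0.999, 0.035, -0.0], [-0.0, 0.002, -1.0]]
ft_force: [-1.7, 1.7, 10.1]
finger_gap: 0.416
grip_force: 23.3
```

Run:
```python
from h import *
gor([0,-.132,.065])
```

```text
t 12.65 rack tcp [ 0.0008 -0.1318  0.0654] F [-1.6635  1.7618 10.1013] gap 0.41599209528325426 shift [-0.0004 -0.0016  0.0008] rot [ 0.0019  0.0002 -0.0033]
```

>>> {"api": "send_rows", "payload": {"series": "0 -0.0016 0 0 0 0; 0 -0.0016 0 0 0 0; 0 -0.0016 0 0 0 0"}}

```text
clock: 13.02
tcp_pos: [0.4875, -0.2846, 0.0654]
eef_rot: [[-0.036, 0.999, 0.002], [0.999, 0.036, -0.0], [-0.0, 0.002, -1.0]]
ft_force: [1.5, 0.5, 8.1]
finger_gap: 0.417
grip_force: 23.1
```

>>> {"api": "send_rows", "payload": {"series": "0 0 0 0 0 0; 0 0 0 0 0 0; 0 0 -0.08 0 0 0; 0 0 -0.16 0 0 0; 0 0 -0.2 0 0 0", "hand": 1}}

```text
clock: 13.65
tcp_pos: [0.487, -0.2849, 0.1661]
eef_rot: [[-0.035, 0.999, 0.002], [0.999, 0.035, -0.0], [-0.001, 0.002, -1.0]]
ft_force: [0.1, -0.1, -0.6]
finger_gap: 1.002
grip_force: 0.0
```

>>> {"api": "send_rows", "payload": {"series": "0.1 0 0 0 0 0; 0.2 0 0 0 0 0; 0.31 0 0 0 0 0; 0.42 0 0 0 0 0; 0.53 0 0 0 0 0", "hand": 0}}

```text
clock: 14.28
tcp_pos: [0.4767, -0.0178, 0.1641]
eef_rot: [[-0.036, 0.999, -0.0], [0.999, 0.036, 0.0], [0.0, -0.0, -1.0]]
ft_force: [1.4, 0.4, 0.4]
finger_gap: 0.002
grip_force: 0.0
```

Run:
```python
from h import *
gor([0,.222,.15])
c=arm.calibration("wrist");im=arm.capture("wrist")[:,:,::-1].copy()
cv2.imwrite("pics/w1.png",im)
i=arm.capture("top")[:,:,::-1]
a=cv2.resize(i[215:285,145:405],None,fx=3,fy=3,interpolation=cv2.INTER_CUBIC)
b=cv2.resize(im,(520,390))
o=np.zeros((600,780,3),np.uint8);o[:210]=a;o[210:,:520]=b
cv2.imwrite("pics/m1.png",cv2.convertScaleAbs(o,alpha=1.4))
```

```text
t 14.275 rack tcp [-0.0003  0.1353  0.1641] F [1.4614 0.3323 0.3903] gap 0.0019903708300207847 shift [0.1734 0.0002 0.0283] rot [-0.0003 -0.0003 -0.0031]
```

View pics/m1.png

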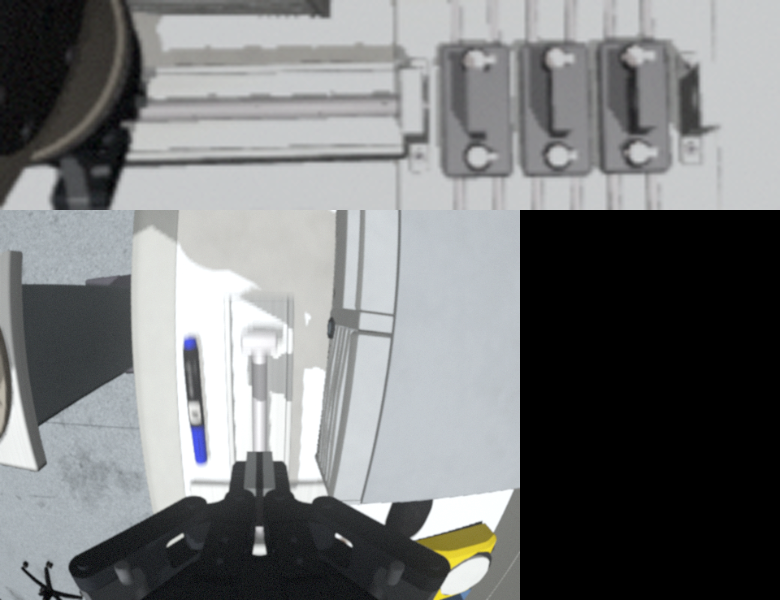

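Run:
```python
from h import *
for z in(0,.1,.15): print(z,ray("top",(100,217),z),ray("top",(250,217),z))
f=lambda u,v:(u/520*640,(v-210)/390*480)
for nm,p,z in[("head back",f(262,329),.093),("head L",f(244,340),.093),("head R",f(282,340),.093),("head front",f(262,348),.093),("bed end",f(262,297),.067)]:
  print(nm,rk(ray("wrist",p,z)))
```

```text
0 [0.5453 0.1925 0.    ] [ 0.5501 -0.0879  0.    ]
0.1 [0.53   0.1508 0.1   ] [ 0.5343 -0.0995  0.1   ]
0.15 [0.5223 0.1299 0.15  ] [ 0.5263 -0.1053  0.15  ]
head back [0.0016 0.2077 0.093 ]
head L [-0.011   0.1998  0.093 ]
head R [0.0157 0.2    0.093 ]
head front [0.0017 0.1941 0.093 ]
bed end [0.0016 0.2308 0.067 ]
```

Run:
```python
from h import *
f=lambda u,v:(u/520*640,(v-210)/390*480)
for p in [(333,330),(394,315),(398,260),(338,240)]:
  print(p,[ray("wrist",f(*p),z) for z in(0,.06,.1,.13,.16)])
```

```text
(333, 330) [array([0.5496, 0.0506, 0.    ]), array([0.5346, 0.0548, 0.06  ]), array([0.5247, 0.0577, 0.1   ]), array([0.5172, 0.0598, 0.13  ]), array([0.5097, 0.0619, 0.16  ])]
(394, 315) [array([0.6166, 0.0736, 0.    ]), array([0.5884, 0.0733, 0.06  ]), array([0.5697, 0.0732, 0.1   ]), array([0.5556, 0.073 , 0.13  ]), array([0.5415, 0.0729, 0.16  ])]
(398, 260) [array([0.6168, 0.1341, 0.    ]), array([0.5886, 0.122 , 0.06  ]), array([0.5699, 0.1138, 0.1   ]), array([0.5558, 0.1077, 0.13  ]), array([0.5417, 0.1017, 0.16  ])]
(338, 240) [array([0.5492, 0.145 , 0.    ]), array([0.5343, 0.1307, 0.06  ]), array([0.5244, 0.1211, 0.1   ]), array([0.5169, 0.114 , 0.13  ]), array([0.5095, 0.1068, 0.16  ])]
```

>>> {"api": "send_rows", "payload": {"series": "0.06 0 0 0 0 0; 0.12 0 0 0 0 0; 0.185 0 0 0 0 0; 0.185 0 0.03 0 0 0"}}

```text
clock: 14.88
tcp_pos: [0.4743, 0.075, 0.1492]
eef_rot: [[-0.039, 0.999, 0.001], [0.999, 0.039, 0.001], [0.001, 0.001, -1.0]]
ft_force: [0.1, 0.1, -0.5]
finger_gap: 0.0
grip_force: 0.0
```

Run:
```python
from h import *
gor([0,.228,.075])
```

```text
t 14.875 rack tcp [0.0007 0.2282 0.1492] F [ 0.1118  0.1212 -0.5363] gap 0.00029799496165365286 shift [-0.0005 -0.0016  0.1485] rot [ 0.0011 -0.0011  0.0014]
```

>>> {"api": "send_rows", "payload": {"series": "0 -0.002 0.05 0 0 0; 0 -0.002 0.1 0 0 0; 0 -0.002 0.145 0 0 0; 0 -0.002 0.145 0 0 0"}}

```text
clock: 15.38
tcp_pos: [0.4719, 0.0712, 0.0754]
eef_rot: [[-0.034, 0.999, -0.003], [0.999, 0.034, -0.002], [-0.002, -0.003, -1.0]]
ft_force: [0.3, 0.0, 0.9]
finger_gap: 0.002
grip_force: 0.0
```

>>> {"api": "send_rows", "payload": {"series": "-0.01 0 0 0 0 0; -0.02 0 0 0 0 0; -0.03 0 0 0 0 0; -0.04 0 0 0 0 0; -0.05 0 0 0 0 0"}}

```text
clock: 16.0
tcp_pos: [0.4739, 0.0475, 0.077]
eef_rot: [[-0.035, 0.999, 0.0], [0.999, 0.035, 0.0], [0.0, 0.0, -1.0]]
ft_force: [-0.4, 0.6, 0.8]
finger_gap: -0.001
grip_force: 0.4
```

Run:
```python
from h import *
gor([0,.02+.011,.075])
```

```text
t 16.0 rack tcp [-0.0006  0.2007  0.077 ] F [-0.3409  0.6375  0.7969] gap -0.0009538448921210855 shift [-0.3393  0.0021  0.0038] rot [ 0.0003 -0.0003 -0.0033]
```

>>> {"api": "send_rows", "payload": {"series": "-0.014 0 0 0 0 0; -0.028 0 0 0 0 0; -0.042 0 0 0 0 0; -0.056 0 0 0 0 0; -0.07 0 0 0 0 0"}}

```text
clock: 16.62
tcp_pos: [0.4751, 0.0122, 0.0768]
eef_rot: [[-0.035, 0.999, -0.0], [0.999, 0.035, -0.0], [-0.0, -0.0, -1.0]]
ft_force: [0.1, 0.6, 0.2]
finger_gap: -0.0
grip_force: 0.3
```

>>> {"api": "send_rows", "payload": {"series": "-0.012 0 0 0 0 0; -0.024 0 0 0 0 0; -0.036 0 0 0 0 0; -0.036 0 0 0 0 0"}}

```text
clock: 17.12
tcp_pos: [0.4757, -0.0058, 0.0768]
eef_rot: [[-0.035, 0.999, -0.0], [0.999, 0.035, -0.0], [-0.0, -0.0, -1.0]]
ft_force: [0.5, 0.1, -0.1]
finger_gap: -0.0
grip_force: 0.0
```

Run:
```python
from h import *
gor([0,.02+.011,.075])
im=arm.capture("wrist")[:,:,::-1]
i=arm.capture("top")[:,:,::-1]
a=cv2.resize(i[215:285,145:405],None,fx=3,fy=3,interpolation=cv2.INTER_CUBIC)
o=np.zeros((600,780,3),np.uint8);o[:210]=a;o[210:,:520]=cv2.resize(im,(520,390))
cv2.imwrite("pics/m2.png",cv2.convertScaleAbs(o,alpha=1.4))
```

```text
t 17.125 rack tcp [-0.0009  0.1473  0.0768] F [ 0.5505  0.0978 -0.0851] gap -0.00015888428639438917 shift [-0.2327  0.0026  0.0037] rot [-0.0001  0.0002 -0.0044]
```

View pics/m2.png

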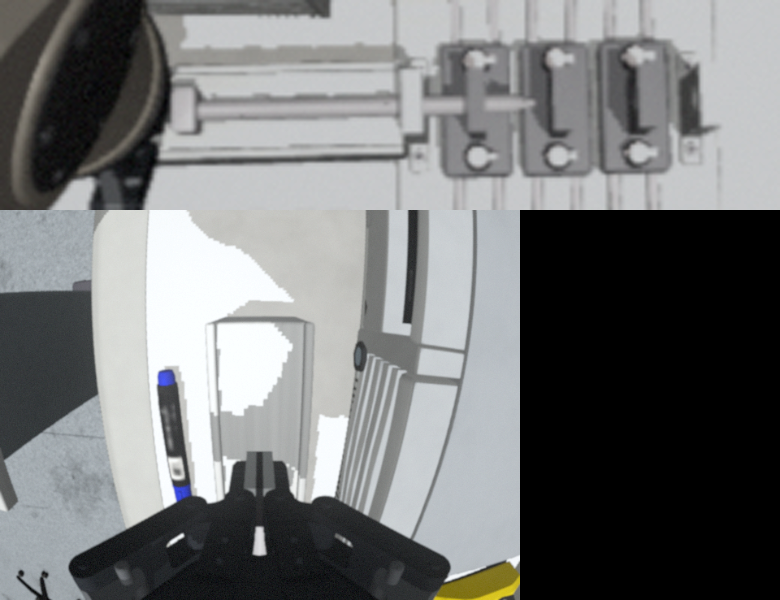

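>>> {"api": "send_rows", "payload": {"series": "-0.014 0.001 0 0 0 0; -0.028 0.002 0 0 0 0; -0.042 0.002 0 0 0 0; -0.056 0.002 0 0 0 0; -0.07 0.002 0 0 0 0"}}

```text
clock: 17.85
tcp_pos: [0.4779, -0.0408, 0.0768]
eef_rot: [[-0.035, 0.999, -0.0], [0.999, 0.035, -0.0], [-0.0, -0.0, -1.0]]
ft_force: [-0.4, 0.4, -0.0]
finger_gap: 0.002
grip_force: 0.2
```

>>> {"api": "send_rows", "payload": {"series": "-0.014 0 0 0 0 0; -0.028 0 0 0 0 0; -0.042 0 0 0 0 0; -0.056 0 0 0 0 0; -0.07 0 0 0 0 0"}}

```text
clock: 18.48
tcp_pos: [0.4792, -0.0756, 0.0768]
eef_rot: [[-0.035, 0.999, -0.0], [0.999, 0.035, -0.0], [-0.0, -0.0, -1.0]]
ft_force: [0.4, 0.3, 0.6]
finger_gap: 0.003
grip_force: 0.3
```

>>> {"api": "send_rows", "payload": {"series": "-0.012 0 0 0 0 0; -0.024 0 0 0 0 0; -0.036 0 0 0 0 0; -0.048 0 0 0 0 0; -0.06 0 0 0 0 0"}}

```text
clock: 19.1
tcp_pos: [0.4803, -0.1055, 0.0768]
eef_rot: [[-0.035, 0.999, -0.0], [0.999, 0.035, -0.0], [0.0, -0.0, -1.0]]
ft_force: [-1.6, 0.1, 0.5]
finger_gap: 0.004
grip_force: 0.3
```

Run:
```python
from h import *
gor([0,.02+.011,.075])
```

```text
t 19.1 rack tcp [-0.0001  0.0475  0.0768] F [-1.5609  0.2077  0.5089] gap 0.004176189316972163 shift [-0.033   0.0004  0.0036] rot [-0.0001 -0.     -0.0034]
```

>>> {"api": "send_rows", "payload": {"series": "-0.008 0 0 0 0 0; -0.016 0 0 0 0 0; -0.022 0 0 0 0 0; -0.022 0 0 0 0 0"}}

```text
clock: 19.6
tcp_pos: [0.4807, -0.1164, 0.0768]
eef_rot: [[-0.035, 0.999, 0.0], [0.999, 0.035, -0.0], [-0.0, 0.0, -1.0]]
ft_force: [-0.0, -0.8, -0.3]
finger_gap: -0.002
grip_force: 0.0
```

>>> {"api": "send_rows", "payload": {"series": "-0.006 0 0 0 0 0; -0.011 0 0 0 0 0; -0.011 0 0 0 0 0"}}

```text
clock: 19.98
tcp_pos: [0.4808, -0.1219, 0.0768]
eef_rot: [[-0.035, 0.999, -0.0], [0.999, 0.035, -0.0], [-0.0, -0.0, -1.0]]
ft_force: [-0.7, 1.1, -0.1]
finger_gap: 0.001
grip_force: 0.0
```

>>> {"api": "send_rows", "payload": {"series": "-0.004 0 0 0 0 0; -0.008 0 0 0 0 0; -0.008 0 0 0 0 0"}}

```text
clock: 20.35
tcp_pos: [0.4808, -0.1231, 0.0767]
eef_rot: [[-0.037, 0.999, -0.001], [0.999, 0.037, 0.003], [0.004, -0.001, -1.0]]
ft_force: [-2.1, 17.5, 5.5]
finger_gap: -0.001
grip_force: 8.5
```

>>> {"api": "send_rows", "payload": {"series": "0.02 0 0 0 0 0; 0.04 0 0 0 0 0; 0.06 0 -0.06 0 0 0; 0.1 0 -0.16 0 0 0; 0.2 0 -0.24 0 0 0"}}

```text
clock: 20.98
tcp_pos: [0.4781, -0.0312, 0.1944]
eef_rot: [[-0.032, 0.999, 0.001], [0.999, 0.032, -0.001], [-0.001, 0.001, -1.0]]
ft_force: [0.8, 1.6, 0.3]
finger_gap: -0.003
grip_force: 0.0
```

>>> {"api": "send_rows", "payload": {"series": "0.1 0 0 0 0 0; 0.2 0 0 0 0 0; 0.3 0 0 0 0 0; 0.3 0 0 0 0 0; 0.3 0 0 0 0 0"}}

```text
clock: 21.6
tcp_pos: [0.4724, 0.1192, 0.1927]
eef_rot: [[-0.036, 0.999, -0.0], [0.999, 0.036, -0.0], [-0.0, -0.0, -1.0]]
ft_force: [0.7, 0.5, -0.2]
finger_gap: -0.002
grip_force: 0.0
```

Run:
```python
from h import *
s=arm.sense();print(s["clock"],s["ft_force"])
i=arm.capture("top")[:,:,::-1]
cv2.imwrite("pics/m3.png",cv2.convertScaleAbs(cv2.resize(i[180:310,200:400],None,fx=4,fy=4,interpolation=cv2.INTER_CUBIC),alpha=1.3))
```

```text
21.6 [ 0.7186  0.4882 -0.239 ]
```

View pics/m3.png

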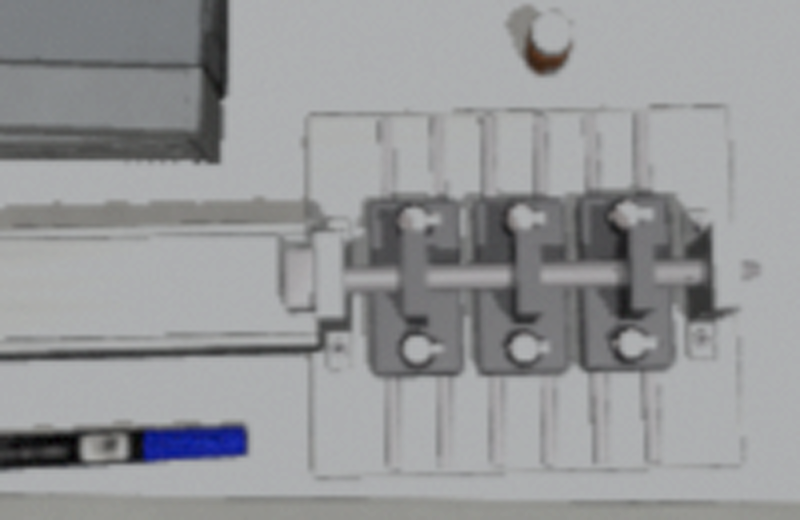

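The rod runs straight through all three ears and plate 2, with its tip out at about (752,270). The head is against plate 1 at about (300,278), and the pen and vial have not moved.

```bash
python3 -c "
from workcell import arm
print(arm.hand_in())"
```

```text
the job is handed in; nothing more can be done
None
```

The job is handed in, with no verdict returned: the last top-camera picture shows all three carriers in line and the rod through every ear and both end plates, head against end plate 1; pen and vial look undisturbed, and the beaker was outside that picture, though the arm never went near it.

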